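# Find the balance point of a slick

### The arm

A 6-joint arm with a two-finger parallel gripper is mounted at the origin on the work surface. World frame = base frame: x ahead of the robot, y to its left, z up, the work surface at z = 0. Lengths are in m, angles in rad, forces in N, time in s.
With the tool pointing down it reaches from about 0.35 to 0.975 m from the base axis. Payload 4.9 kg.
Tool frame: the origin (TCP) lies midway between the tips of the shut fingers; the grasp point (between the pads) lies 19 mm behind it; z points along the fingers, y is the line along which they close (so a half turn about z gives the same grasp; the last joint's range is limited). The gripper opens to 85 mm and grips with 20 to 120 N. Pads are 22 mm wide; open, the fingers measure 114 mm over their backs; the gripper's body (76 mm by 85 mm) begins 54 mm behind the grasp point. The pads swing forward as they close: fully open they stand 13 mm farther back than shut.
Start: joints at [1.212, 0.053, 1.613, -0, 1.476, -0.119], TCP at [0.148, 0.607, 0.231] pointing down, gripper open.
Joint ranges: [-3.01, 3.01], [-1.01, 2.22], [0.06, 2.58], [-1.02, 4.17], [0.09, 2.62], [-3.14, 3.14]. Speed limits (rad/s): [2.57, 2.57, 3.14, 3.14, 3.14, 3.14].

### API

Orientations are given as a rotation vector (axis times angle).
In Python, from station import ctrl gives the robot as it stands. The module is installed in compiled form; this text tells all that it offers.
- The arm moves only by the shell command python3 -m handwheel 'ROWS' [OPENING] [FORCE]. ROWS is JSON, a list of rows, each a list of 2 entries, a list of its own where there are three numbers: the shift along the tool's x, y, z in cm, then the turn, a rotation vector about the tool's x, y, z in rad. In form: [[[tx, ty, tz], [ax, ay, az]], ...]. A call has 1 to 5 rows; each row is the pose to reach, as a shift and turn from the pose commanded when the call began, along the tool's axes at that moment; what a row does not reach only later rows make up. A row lasts 1/8 s, in which the tool goes at most 62.5 mm and 10.7 degrees, less where a joint would pass 70% of its speed; a pose out of reach is approached as far as the arm can. A call with a gripper value outside its range is refused whole. OPENING is the gripper's target within -1 to 1 (shut at 1, half-way at 0, fully open at -1), set as the call begins (- or left out, the last holds). The fingers move at their own pace and stop on an object; FORCE is the grip in N (left out, the last holds). Time passes only in rows, so rows that repeat a pose let the fingers close. It gives the time, the measured TCP pose, the force, the opening and the grip force at its end, in the units of the state.
- ctrl.get_obs(): the state, without advancing time (a new reading comes with each control period).
- ctrl.get_image(name): name is "scene" or "top"; returns the picture (420x560x3 uint8, blue, green, red); there is no depth.
- ctrl.calibration(name): a dict with "fx", "fy", "cx", "cy" (pixels), "k1" (the pictures are not rectified: a ray, as slopes to the right and down, at radius r is drawn at 1 + k1 r^2 times it, then the intrinsics apply), "R" (3x3) and "t" (3): a world point X has camera coordinates R X + t. Camera axes: x right, y down, z forward; pixel columns grow to the right and rows downward; lengths in m; the calibration is good to about 2 mm. A picture is of the moment at which its call begins. calibration takes no time and is no camera call.
- ctrl.finish_job(): hands the job in; it is judged then, once.
Trained networks look in the newest picture that a camera, given by its name, has taken for a name from the list of things; names that differ only in an ending like _2 or _b are one class to them, and where a whole thing is asked for, a point or a joint stands for the part that bears it (a point fixed in the world has none). Each returns a list of dicts, best first, with "score" (0 to 1); they miss things now and then, are a little off and sometimes report something else, mostly with a low value. They report only what shows in the picture. A call takes as long as a camera call. They do not tell look-alikes from the thing itself.
- ctrl.look_for(camera, query): "position" ([column, row] in pixels, amid what is visible of it).
- ctrl.landmark_of(camera, query): "position" ([column, row] in pixels: a listed point, or the origin of a listed thing).
The state is a dict: "t": time; "q": joint angles; "dq": joint speeds; "effort": joint torques, N m; "tool_pos": TCP position; "tool_rot": TCP orientation; "contact_force": force on the tool from outside, world axes, zero at the start; "wrist_torque": the same for the moment, N m; "opening": finger opening in m; "grip_force": force on a finger pad.
Only numpy, scipy, OpenCV 4.12 (cv2) and the standard library are available. Lean on these libraries where they do the work, as an engineer would, in place of code of your own. Each camera call takes 0.05 s, during which the arm holds its last target. There are 200 camera calls.

### The job

Pick the newly handled slick (the long chisel) up off its rest and find its balance point: lay it squarely across the top edge of the balance block, flat side down, and shift it along while feeling which end is heavy, until the edge alone carries it. Leave it balanced there, level and still, with nothing else holding it. Be gentle with the block's edge, never let an end of the slick drop or knock on the bench, and leave the other things where they are.

Things in the scene. Friction and masses are not known exactly. Their poses are not given: they have to be found in the camera images.
- slick: long chisel, 441 mm long, underside flat all along; starts lying on the rest. Origin: on the underside, mid-width, 221 mm from the butt end; x along it towards the blade, z up out of the top. Total mass 0.20 to 0.80 kg. The tang inside is unseen, and wood and steel differ from piece to piece: the balance point is not known, only that it lies between x = -60 and +80 mm.
- slick_handle (a point): point on the underside of the slick's handle, mid-width, 80 mm from the slick's origin towards the butt; axes as the slick's. The straight oak handle, 26 mm wide (y) and 26 mm high with parallel sides, runs from 125 mm behind this point to 110 mm ahead of it; behind it is a butt knob 30 mm wide.
- slick_tip (a point): cutting end of the slick's steel blade, on the underside, 220 mm ahead of the slick's origin; axes as the slick's. The blade is 30 mm wide, 9 mm high (4 mm in its last 20 mm) and 170 mm long; a steel neck 22 mm wide, 18 mm high, 20 mm long joins it to the handle.
- rest: fixed tool rest: a 300 x 70 mm board, 7 mm thick, with two cross battens 22 mm wide at x = -120 and +120 mm whose tops are 25 mm above the bench. Origin: centre of the underside; x along the board. The slick lies along its x, on both battens; between them the handle is free for gripping.
- block: fixed balance block of hardwood: foot 100 x 90 mm, 14 mm high, and on its middle an upright strip 12 mm thick (x) and 70 mm long (y) that reaches 60 mm above the bench, topped by a tan leather-bedded cap that gives up to 2 degrees under an uneven load and damps rocking. Origin: centre of the underside. x runs across the strip (the slick must lie along x, blade either way), y along it.
- edge (a point): middle of the flat 12 mm wide top of the balance block's strip, 60 mm above the bench, the fulcrum edge. Axes as the block's. The slick stays level by itself only if its balance point is over this 12 mm.
- mallet: wooden mallet, bystander, head 130 x 60 x 75 mm
- offcut: small wooden offcut 50 x 35 x 22 mm, bystander on the bench between rest and block
- sanding_block: cork sanding block 90 x 45 x 30 mm, bystander
- plane: wooden hand plane 240 x 60 mm, 70 mm high, bystander
- glue: upright white glue bottle 60 mm wide, 160 mm high, bystander
- square: try square 165 x 120 mm, lying flat, bystander
- cup: blue cup 80 mm wide, 90 mm high, bystander
Not all that is in view belongs to the job. What is shaped like the block but pink is not meant.

How it is judged:
By the outcome, as a careful person would: the job done as asked, in the order asked, and still so for the second after the job is handed in, with the robot touching nothing.
It also fails if it takes over 72 s, if anything falls off the work surface, if the arm or the gripper's body presses on something with over 40 N, if the wrist force passes 120 N, or if a joint passes its speed limit or range.

## Working session

There is one attempt and no reset: what is moved stays moved. The work goes in short steps, Python scripts to look and compute and a shell command to move; the robot and the scene stay as the last step left them, time stands still between calls to the robot, and variables do not carry over. Pictures are saved under pics/ and viewed, at most 10 in all, crops included, and the job is handed in when it is done.

```bash
mkdir -p pics; cat > h.py <<'E'
import numpy as np, cv2
from scipy.spatial.transform import Rotation as Ro
from station import ctrl
def ray(cam,px):
    c=ctrl.calibration(cam); K=np.array([[c['fx'],0,c['cx']],[0,c['fy'],c['cy']],[0,0,1.]])
    p=cv2.undistortPoints(np.array([[px]],float),K,np.array([c['k1'],0,0,0]))[0,0]
    # note model: r undistorted -> (1+k1 r^2)
    R=np.array(c['R']);t=np.array(c['t']).ravel()
    return -R.T@t, R.T@np.array([p[0],p[1],1])
def at(cam,px,z):
    o,d=ray(cam,px); return o+d*(z-o[2])/d[2]
def proj(cam,X):
    c=ctrl.calibration(cam);R=np.array(c['R']);t=np.array(c['t']).ravel()
    v=R@np.array(X)+t;s=v[:2]/v[2];s=s*(1+c['k1']*(s@s))
    return np.array([c['fx']*s[0]+c['cx'],c['fy']*s[1]+c['cy']])
def shot(cam,name):
    im=ctrl.get_image(cam); cv2.imwrite('pics/'+name,im); return im
E
python3 - <<'E'
from h import *
np.set_printoptions(precision=3,suppress=True)
a=shot('top','top0.png');b=shot('scene','scene0.png')
for c in('top','scene'):
    print(c,'cam at',ray(c,[280,210]))
    for q,z in(('slick_handle',.025),('slick_tip',.025),('slick',.025),('rest',0),('block',0),('edge',.06),('offcut',0)):
        print(q,[(np.round(r['position']),round(r['score'],2),at(c,r['position'],z)) for r in ctrl.landmark_of(c,q)[:3]])
o=ctrl.get_obs();print(o)
E
```

```text
top cam at (array([ 0.324, -0.028,  1.346]), array([ 0.197,  0.008, -0.981]))
slick_handle [(array([211., 267.]), 0.92, array([0.425, 0.18 , 0.025]))]
slick_tip [(array([236., 169.]), 0.98, array([0.714, 0.112, 0.025]))]
slick [(array([213., 242.]), 0.81, array([0.497, 0.177, 0.025])), (array([426., 198.]), 0.72, array([ 0.621, -0.45 ,  0.025]))]
rest [(array([218., 239.]), 0.95, array([0.51 , 0.166, 0.   ]))]
block [(array([329., 229.]), 0.88, array([ 0.536, -0.16 ,  0.   ])), (array([292., 284.]), 0.62, array([ 0.375, -0.049,  0.   ]))]
edge [(array([332., 230.]), 0.93, array([ 0.523, -0.163,  0.06 ])), (array([288., 280.]), 0.93, array([ 0.386, -0.039,  0.06 ])), (array([388., 180.]), 0.67, array([ 0.667, -0.332,  0.06 ]))]
offcut [(array([275., 232.]), 0.7, array([ 0.527, -0.001,  0.   ])), (array([213., 268.]), 0.53, array([0.425, 0.179, 0.   ])), (array([216., 241.]), 0.36, array([0.503, 0.171, 0.   ]))]
scene cam at (array([ 1.123, -0.524,  0.787]), array([-0.538,  0.478, -0.694]))
slick_handle [(array([301., 170.]), 0.9, array([0.434, 0.175, 0.025]))]
slick_tip [(array([356.,
[... 434 characters left out ...]
 ])), (array([209., 299.]), 0.8, array([ 0.676, -0.33 ,  0.06 ])), (array([227., 226.]), 0.62, array([ 0.519, -0.173,  0.06 ]))]
offcut [(array([275., 213.]), 0.51, array([ 0.514, -0.001,  0.   ])), (array([301., 170.]), 0.28, array([0.409, 0.2  , 0.   ]))]
{'t': 0.8, 'q': array([ 1.212,  0.053,  1.613, -0.   ,  1.476, -0.119]), 'dq': array([ 0.   , -0.002,  0.002,  0.001, -0.001, -0.001]), 'effort': array([ -0.001, -39.363, -37.045,  -0.   ,   0.   ,  -0.   ]), 'tool_pos': array([0.148, 0.607, 0.231]), 'tool_rot': array([0.376, 3.119, 0.   ]), 'contact_force': array([-0.057, -0.139, -0.225]), 'wrist_torque': array([-0.021, -0.02 , -0.038]), 'grip_force': 0.0, 'opening': 0.08504753016429283}
```

View pics/top0.png

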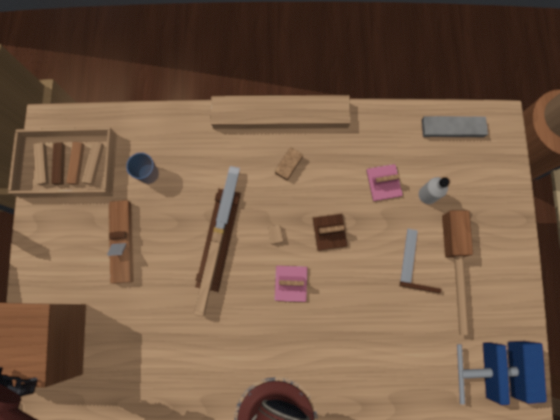

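View pics/scene0.png

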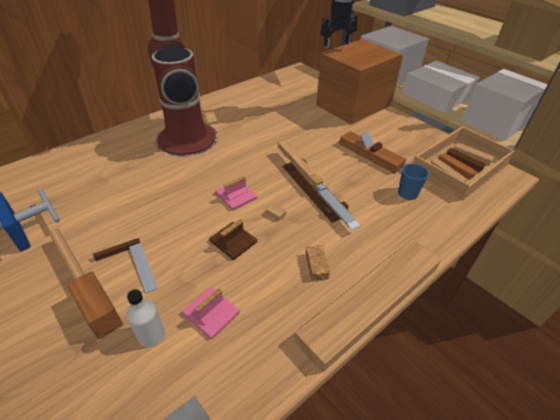

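The top view shows the slick at (200,312)–(234,168). The dark block with the tan cap is at (330,231). The pink look-alikes are at (385,181) and (292,284). In the scene view the dark block is at (233,238). I choose the dark one and check it in a crop.

```bash
python3 - <<'E'
from h import *
a=cv2.imread('pics/top0.png');b=cv2.imread('pics/scene0.png')
f=lambda i,x,y,w,h,s:cv2.resize(i[y:y+h,x:x+w],None,fx=s,fy=s,interpolation=cv2.INTER_CUBIC)
L=f(a,305,205,50,50,8);M=f(b,203,213,60,50,6.6667)
M=cv2.resize(M,(400,400*50//60))
M=cv2.copyMakeBorder(M,0,400-M.shape[0],0,0,cv2.BORDER_CONSTANT)
cv2.imwrite('pics/crop0.png',np.hstack([L,M]))
E
```

```text
(no output)
```

View pics/crop0.png

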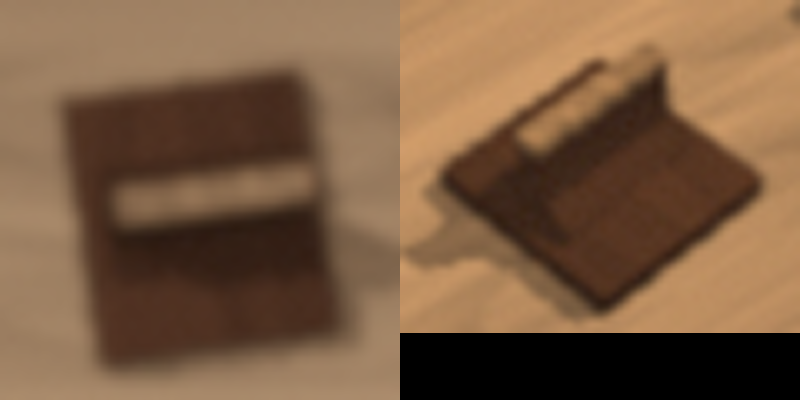

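```bash
python3 - <<'E'
from h import *
np.set_printoptions(precision=4,suppress=True)
P=lambda x,y,z:at('top',[305+x/8-.5,205+y/8-.5],z)
e1,e2=P(112,206,.06),P(318,182,.06);print('edge ends',e1,e2,(e1+e2)/2,np.linalg.norm(e1-e2))
c=[P(*p,.014) for p in((65,98),(300,72),(343,333),(102,363))]
print(c,sum(c)/4)
d=lambda v:np.degrees(np.arctan2(v[1],v[0]))
print('y-axis ang',d(e1-e2),d(c[0]-c[1]),d(c[3]-c[2]),'x ang',d(c[0]-c[3]),d(c[1]-c[2]))
# scene cap centre
M=lambda x,y,z:at('scene',[203+(x-400)*.15-.5,213+y*.15-.5],z)
s=[M(*p,.06) for p in((530,140),(655,62))];print('scene cap',s,sum(s)/2,d(s[0]-s[1]))
# slick from top: landmarks ends; handle edges at top face
a=cv2.imread('pics/top0.png');cv2.imwrite('pics/crop1.png',cv2.resize(a[155:325,185:255],None,fx=3.5,fy=3.5,interpolation=cv2.INTER_CUBIC))
E
```

```text
edge ends [ 0.5229 -0.1253  0.06  ] [ 0.5307 -0.1984  0.06  ] [ 0.5268 -0.1619  0.06  ] 0.07351005033412927
[array([ 0.5703, -0.1125,  0.014 ]), array([ 0.5791, -0.1993,  0.014 ]), array([ 0.4825, -0.2118,  0.014 ]), array([ 0.4726, -0.1239,  0.014 ])] [ 0.5261 -0.1618  0.014 ]
y-axis ang 96.09346562612672 95.84309940361072 96.43202490710584 x ang 6.635521891445651 7.356633348484064
scene cap [array([ 0.5318, -0.1967,  0.06  ]), array([ 0.5283, -0.1342,  0.06  ])] [ 0.53   -0.1655  0.06  ] -86.83162035231345
```

View pics/crop1.png

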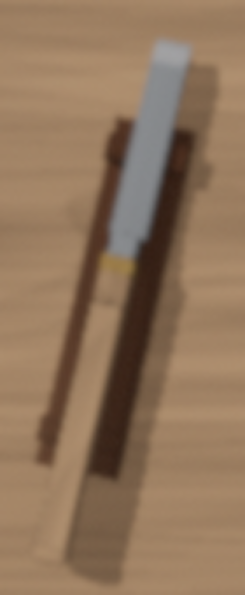

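```bash
cat >> h.py <<'E'
def slickyaw(R):  # yaw of tool x axis, mod pi near 0
    a=np.arctan2(R[1,0],R[0,0]); return (a+np.pi/2)%np.pi-np.pi/2
def go(pos,yaw):
    o=ctrl.get_obs();R=Ro.from_rotvec(o['tool_rot']).as_matrix()
    d=yaw-slickyaw(R); d=(d+np.pi/2)%np.pi-np.pi/2
    # target: exactly down, yaw rotated
    x=np.array([R[0,0],R[1,0],0]);x/=np.linalg.norm(x);x=Ro.from_rotvec([0,0,d]).apply(x)
    T=np.c_[x,np.cross([0,0,-1],x),[0,0,-1]]
    print('t',round(o['t'],2),'pos',np.round(o['tool_pos'],4),'yaw',round(np.degrees(slickyaw(R)),2),'q6',o['q'][5].round(2),'| shift cm',np.round(R.T@(np.array(pos)-o['tool_pos'])*100,2),'turn',np.round(Ro.from_matrix(R.T@T).as_rotvec(),3))
E
python3 - <<'E'
from h import *
np.set_printoptions(precision=4,suppress=True)
P=lambda x,y,z:at('top',[185+x/3.5-.5,155+y/3.5-.5],z)
tip=P(173,43,.029);b1=P(125,240,.034);h=P(80,430,.051);butt=P(50,560,.053);fer=P(117,265,.051)
d=lambda v:np.degrees(np.arctan2(v[1],v[0]))
print(tip,b1,fer,h,butt,np.linalg.norm(tip-butt),d(tip-butt),d(tip-b1),d(fer-butt),d(fer-h))
u=(tip-butt)[:2];u/=np.linalg.norm(u);org=((tip[:2]-.22*u)+(butt[:2]+.221*u))/2
print('origin',org)
go([*(org-.02*u),.12],np.radians(d(tip-butt)))
E
```

```text
[0.7205 0.1188 0.029 ] [0.5505 0.1557 0.034 ] [0.5271 0.1595 0.051 ] [0.3943 0.1869 0.051 ] [0.2925 0.2085 0.053 ] 0.4379288745874929 -11.83958823102742 -12.250531766029788 -11.806773495211505 -11.667159721822557
origin [0.507  0.1635]
t 0.8 pos [0.1484 0.6071 0.2313] yaw -13.74 q6 -0.12 | shift cm [-43.37 -34.64  11.13] turn [ 0.     0.    -0.033]
```

```bash
python3 -m handwheel '[[[-10,-8,2],[0,0,-0.03]],[[-15,-12,2],[0,0,-0.03]],[[-20,-16,4],[0,0,-0.03]],[[-25,-20,6],[0,0,-0.03]],[[-30,-24,8],[0,0,-0.033]]]' -1
python3 -m handwheel '[[[-5,-4,1],[0,0,0]],[[-10,-8,2],[0,0,0]],[[-13.37,-10.64,3],[0,0,0]],[[-13.37,-10.64,3.1],[0,0,0]],[[-13.37,-10.64,3.1],[0,0,0]]]'
python3 - <<'E'
from h import *
o,u=np.array([.507,.1635]),np.array([np.cos(.2066),-np.sin(.2066)])
go([*(o-.02*u),.015],-.2066)
a=shot('top','top1.png');b=shot('scene','scene1.png')
f=lambda i,x,y,w,h,s:cv2.resize(i[y:y+h,x:x+w],(int(w*s),int(h*s)),interpolation=cv2.INTER_CUBIC)
cv2.imwrite('pics/crop2.png',np.hstack([f(a,165,150,100,150,4),f(b,255,100,100,150,4)]))
E
```

```text
t: 1.42
tool_pos: [0.3364, 0.363, 0.1732]
tool_rot: [0.323, 3.124, 0.002]
contact_force: [0.5, 0.1, 0.1]
opening: 0.0856
grip_force: 0.0
t: 2.05
tool_pos: [0.4441, 0.2331, 0.1421]
tool_rot: [-0.325, -3.124, -0.0]
contact_force: [-0.1, -0.4, -0.8]
opening: 0.0849
grip_force: 0.0
t 2.05 pos [0.4441 0.2331 0.1421] yaw -11.87 q6 -1.03 | shift cm [-5.59 -5.52 12.7 ] turn [ 0.    -0.    -0.001]
```

View pics/crop2.png

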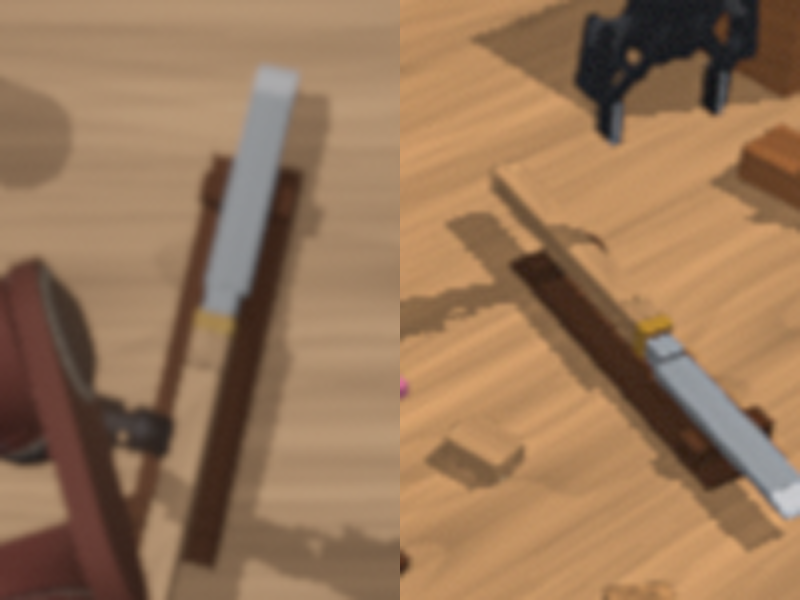

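The picture shows the gripper still left of the slick, hanging above at about (140,430) in the left half, with its fingers square to the slick and clear. The slick's ferrule is at (215,320) in the same crop. I'll centre over it, then go down.

```bash
python3 -m handwheel '[[[-3,-3,1],[0,0,0]],[[-5.6,-5.5,2],[0,0,0]],[[-5.6,-5.5,4],[0,0,0]],[[-5.6,-5.5,4],[0,0,0]],[[-5.6,-5.5,4],[0,0,0]]]'
python3 - <<'E'
from h import *
o,u=np.array([.507,.1635]),np.array([np.cos(.2066),-np.sin(.2066)])
go([*(o-.02*u),.015],-.2066)
b=shot('scene','scene2.png')
cv2.imwrite('pics/crop3.png',cv2.resize(b[60:210,230:430],(800,600),interpolation=cv2.INTER_CUBIC))
E
```

```text
t: 2.78
tool_pos: [0.4878, 0.1685, 0.1028]
tool_rot: [0.321, 3.124, 0.001]
contact_force: [0.6, -1.0, 0.3]
opening: 0.0853
grip_force: 0.0
t 2.77 pos [0.4878 0.1685 0.1028] yaw -11.75 q6 -1.18 | shift cm [ 0.02 -0.1   8.78] turn [0.    0.001 0.002]
```

View pics/crop3.png

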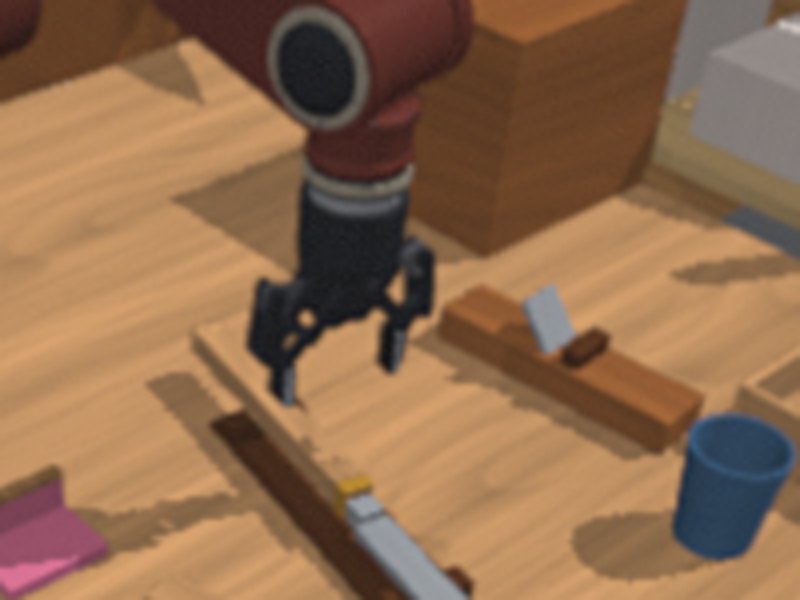

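Fingers straddle the handle in the crop, at (285,400) and (390,365). I take a no-load baseline, then descend and grip.

```bash
cat >> h.py <<'E'
def wrench(n=10):
    W=[]
    for _ in range(n):
        ctrl.get_image('scene');o=ctrl.get_obs();W.append(np.r_[o['contact_force'],o['wrist_torque']])
    W=np.array(W);print('W',W.mean(0).round(3),'sd',W.std(0).round(3),'pos',o['tool_pos'].round(4),'open',round(o['opening'],4),'t',round(o['t'],2));return W.mean(0)
E
python3 -c "
from h import *
wrench(8)"
python3 -m handwheel '[[[0,-0.1,3],[0,0,0]],[[0,-0.1,5],[0,0,0]],[[0,-0.1,7],[0,0,0]],[[0,-0.1,8.5],[0,0,0]],[[0,-0.1,8.8],[0,0,0]]]'
python3 -m handwheel '[[[0,0,0],[0,0,0]],[[0,0,0],[0,0,0]]]'
```

```text
W [-0.014  0.04   0.034 -0.01   0.     0.014] sd [0.459 0.491 0.376 0.037 0.026 0.029] pos [0.4879 0.1676 0.1022] open 0.0855 t 3.23
t: 3.85
tool_pos: [0.4868, 0.1664, 0.0129]
tool_rot: [-0.324, -3.123, 0.001]
contact_force: [0.4, 0.4, 0.5]
opening: 0.0853
grip_force: 0.0
t: 4.1
tool_pos: [0.4884, 0.1667, 0.015]
tool_rot: [0.324, 3.123, 0.001]
contact_force: [-0.7, -0.2, 0.5]
opening: 0.0853
grip_force: 0.0
```

```bash
R='';python3 -m handwheel '[[[0,0,0],[0,0,0]],[[0,0,0],[0,0,0]],[[0,0,0],[0,0,0]],[[0,0,0],[0,0,0]],[[0,0,0],[0,0,0]]]' 1 25
python3 -m handwheel '[[[0,0,0],[0,0,0]],[[0,0,0],[0,0,0]],[[0,0,0],[0,0,0]],[[0,0,0],[0,0,0]]]' 1 100
python3 -c "
from h import *
wrench(6)"
```

```text
t: 4.72
tool_pos: [0.4878, 0.1668, 0.0143]
tool_rot: [0.324, 3.124, 0.001]
contact_force: [-0.4, 1.4, 1.7]
opening: 0.0257
grip_force: 27.6
t: 5.22
tool_pos: [0.488, 0.1667, 0.0144]
tool_rot: [0.324, 3.124, 0.001]
contact_force: [-1.2, 1.3, 4.9]
opening: 0.0251
grip_force: 98.8
W [-0.189  1.587  5.434  0.246  0.038  0.063] sd [0.751 0.389 0.585 0.039 0.02  0.031] pos [0.488  0.1667 0.0144] open 0.0252 t 5.53
```

```bash
python3 -m handwheel '[[[0,0,-0.3],[0,0,0]],[[0,0,-0.8],[0,0,0]],[[0,0,-1.6],[0,0,0]],[[0,0,-3],[0,0,0]],[[0,0,-5],[0,0,0]]]'
python3 -m handwheel '[[[0,0,-2],[0,0,0]],[[0,0,-4],[0,0,0]],[[0,0,-5],[0,0,0]],[[0,0,-5],[0,0,0]],[[0,0,-5],[0,0,0]]]'
python3 - <<'E'
from h import *
W=wrench(16)
o=ctrl.get_obs();print(o['tool_rot'],slickyaw(Ro.from_rotvec(o['tool_rot']).as_matrix()))
b=shot('scene','scene3.png');a=shot('top','top3.png')
f=lambda i,x,y,w,h,s:cv2.resize(i[y:y+h,x:x+w],(int(w*s),int(h*s)),interpolation=cv2.INTER_CUBIC)
cv2.imwrite('pics/crop4.png',np.hstack([f(a,165,120,110,165,3.6),f(b,245,70,110,165,3.6)]))
yaw=slickyaw(Ro.from_rotvec(o['tool_rot']).as_matrix());u=np.array([np.cos(yaw),np.sin(yaw),0])
n=np.array([-u[1],u[0],0])
print('mass',-W[2]/9.81,'moment about n',W[3:]@n,'about u',W[3:]@u,'offset ahead m', (W[3:]@n)/(-W[2]))
E
```

```text
t: 6.15
tool_pos: [0.4872, 0.1664, 0.0647]
tool_rot: [-0.324, -3.124, 0.001]
contact_force: [0.0, -0.4, -2.9]
opening: 0.0253
grip_force: 98.2
t: 6.78
tool_pos: [0.487, 0.1664, 0.1131]
tool_rot: [-0.324, -3.123, 0.001]
contact_force: [-0.4, -0.5, -3.6]
opening: 0.025
grip_force: 98.2
W [-0.024  0.061 -3.712  0.013  0.017  0.004] sd [0.489 0.461 0.601 0.022 0.031 0.036] pos [0.4876 0.1666 0.114 ] open 0.025 t 7.58
[-3.24250000e-01 -3.12480955e+00 -5.02284765e-06] -0.20679255772484062
mass 0.37834388481857695 moment about n 0.01969304979706568 about u 0.009147483634013364 offset ahead m 0.005305877914365027
```

View pics/crop4.png

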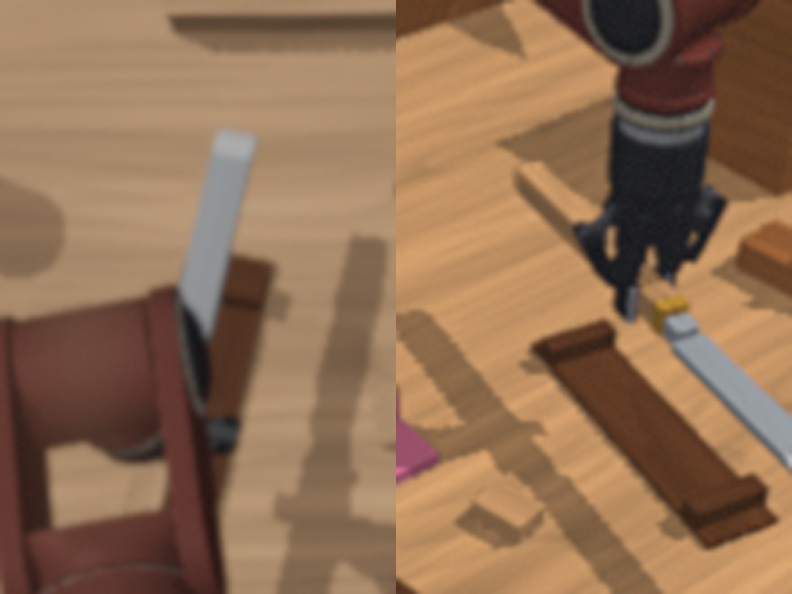

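The slick hangs level in the gripper: grip at (660,300) in the right half, ferrule just ahead of it. The balance point is about 5 mm ahead of the grip, so the fingers would straddle the strip. I'll set it back on the rest and regrip 35 mm farther back.

```bash
python3 -m handwheel '[[[0,0,4],[0,0,0]],[[0,0,7],[0,0,0]],[[0,0,8.8],[0,0,0]],[[0,0,9.4],[0,0,0]],[[0,0,9.7],[0,0,0]]]'
python3 -m handwheel '[[[0,0,0.1],[0,0,0]],[[0,0,0.2],[0,0,0]],[[0,0,0.3],[0,0,0]],[[0,0,0.3],[0,0,0]],[[0,0,0.3],[0,0,0]]]'
python3 -m handwheel '[[[0,0,0],[0,0,0]],[[0,0,0],[0,0,0]],[[0,0,0],[0,0,0]]]' 1 20
python3 -m handwheel '[[[0,0,0],[0,0,0]],[[0,0,0],[0,0,0]],[[0,0,0],[0,0,0]],[[0,0,0],[0,0,0]],[[0,0,0],[0,0,0]]]' 0.2
python3 -c "
from h import *
p=ctrl.get_obs()['tool_pos'];u=np.array([np.cos(.2068),-np.sin(.2068),0]);go(p-.035*u,-.2068)"
```

```text
t: 8.3
tool_pos: [0.4884, 0.1667, 0.0177]
tool_rot: [0.324, 3.123, 0.001]
contact_force: [-0.4, -0.3, -3.4]
opening: 0.0252
grip_force: 98.3
t: 8.93
tool_pos: [0.488, 0.1667, 0.0144]
tool_rot: [0.324, 3.124, 0.0]
contact_force: [0.6, -0.1, -2.2]
opening: 0.0249
grip_force: 98.6
t: 9.3
tool_pos: [0.4881, 0.1666, 0.0144]
tool_rot: [0.324, 3.124, 0.0]
contact_force: [0.2, 0.3, 0.3]
opening: 0.0251
grip_force: 98.6
t: 9.93
tool_pos: [0.4876, 0.1665, 0.014]
tool_rot: [0.324, 3.125, 0.0]
contact_force: [0.2, -0.7, -1.4]
opening: 0.0342
grip_force: 0.0
t 9.93 pos [0.4876 0.1665 0.014 ] yaw -11.85 q6 -1.18 | shift cm [ 3.5 -0.  -0. ] turn [ 0.  0. -0.]
```

```bash
python3 -m handwheel '[[[1.5,0,0],[0,0,0]],[[3,0,0],[0,0,0]],[[3.5,0,0],[0,0,0]],[[3.5,0,0],[0,0,0]],[[3.5,0,0],[0,0,0]]]'
python3 -m handwheel '[[[0,0,0],[0,0,0]],[[0,0,0],[0,0,0]],[[0,0,0],[0,0,0]],[[0,0,0],[0,0,0]]]' 1 30
python3 -m handwheel '[[[0,0,0],[0,0,0]],[[0,0,0],[0,0,0]],[[0,0,0],[0,0,0]]]' 1 100
python3 -m handwheel '[[[0,0,-0.3],[0,0,0]],[[0,0,-0.8],[0,0,0]],[[0,0,-1.6],[0,0,0]],[[0,0,-3],[0,0,0]],[[0,0,-5],[0,0,0]]]'
python3 -m handwheel '[[[0,0,-2],[0,0,0]],[[0,0,-4],[0,0,0]],[[0,0,-6],[0,0,0]],[[0,0,-6],[0,0,0]],[[0,0,-6],[0,0,0]],[[0,0,-6],[0,0,0]]]' || python3 -m handwheel '[[[0,0,-2],[0,0,0]],[[0,0,-4],[0,0,0]],[[0,0,-6],[0,0,0]],[[0,0,-6],[0,0,0]],[[0,0,-6],[0,0,0]]]'
python3 - <<'E'
from h import *
W=wrench(40)
o=ctrl.get_obs();yaw=slickyaw(Ro.from_rotvec(o['tool_rot']).as_matrix());u=np.array([np.cos(yaw),np.sin(yaw),0])
n=np.array([-u[1],u[0],0])
print('mass',-W[2]/9.81,'n',W[3:]@n,'u',W[3:]@u,'ahead', (W[3:]@n)/(-W[2]))
E
```

```text
t: 10.55
tool_pos: [0.4537, 0.1738, 0.0143]
tool_rot: [0.324, 3.124, 0.0]
contact_force: [0.1, -0.1, -0.4]
opening: 0.0342
grip_force: 0.0
t: 11.05
tool_pos: [0.4539, 0.1739, 0.0144]
tool_rot: [0.324, 3.124, 0.001]
contact_force: [1.4, 0.9, 1.9]
opening: 0.0256
grip_force: 30.4
t: 11.42
tool_pos: [0.454, 0.1738, 0.0145]
tool_rot: [0.324, 3.124, 0.0]
contact_force: [2.2, 0.4, 4.4]
opening: 0.025
grip_force: 98.7
t: 12.05
tool_pos: [0.4529, 0.1736, 0.0646]
tool_rot: [-0.324, -3.124, 0.001]
contact_force: [0.1, 0.1, -3.1]
opening: 0.0251
grip_force: 98.2
t: 12.68
tool_pos: [0.4529, 0.1736, 0.1236]
tool_rot: [-0.324, -3.124, 0.0]
contact_force: [0.2, 0.2, -4.4]
opening: 0.0253
grip_force: 98.1
W [ 1.260e-01  6.000e-02 -3.739e+00  3.700e-02  1.480e-01  3.000e-03] sd [0.425 0.412 0.441 0.03  0.026 0.032] pos [0.4534 0.1737 0.124 ] open 0.0248 t 14.68
mass 0.38112805833276764 n 0.15279797257464703 u 0.0058878410075370105 ahead 0.040867461488605546invalid input
```

```bash
python3 - <<'E'
from h import *
y=np.radians(6.3);u=np.array([np.cos(y),np.sin(y)])
print(np.array([.528,-.163])-.041*u)
go([*(np.array([.528,-.163])-.041*u),.10],y)
E
```

```text
[ 0.4872476  -0.16749911]
t 14.68 pos [0.4534 0.1737 0.124 ] yaw -11.85 q6 -1.15 | shift cm [-10.32 -32.7    2.4 ] turn [-0.    -0.    -0.317]
```

```bash
python3 -m handwheel '[[[-0.6,-2,0],[0,0,-0.02]],[[-1.6,-5,0],[0,0,-0.05]],[[-2.9,-9,0],[0,0,-0.09]],[[-4.2,-13,0],[0,0,-0.13]],[[-5.4,-17,0],[0,0,-0.165]]]'
python3 - <<'E'
from h import *
y=np.radians(6.3);u=np.array([np.cos(y),np.sin(y)])
go([*(np.array([.528,-.163])-.041*u),.10],y)
E
```

```text
t: 15.3
tool_pos: [0.4714, -0.0051, 0.1242]
tool_rot: [0.063, 3.14, -0.0]
contact_force: [0.5, -0.5, -3.5]
opening: 0.025
grip_force: 98.5
t 15.3 pos [ 0.4714 -0.0051  0.1242] yaw -2.32 q6 -1.7 | shift cm [ -2.24 -16.16   2.42] turn [-0.     0.001 -0.15 ]
```

```bash
python3 -m handwheel '[[[-0.6,-4,0],[0,0,-0.04]],[[-1.2,-8,0.5],[0,0,-0.08]],[[-1.7,-12,1],[0,0,-0.11]],[[-2.1,-15,1.8],[0,0,-0.14]],[[-2.24,-16.16,2.4],[0,0,-0.15]]]'
python3 -m handwheel '[[[0,0,0],[0,0,0]],[[0,0,0],[0,0,0]],[[0,0,0],[0,0,0]]]'
python3 - <<'E'
from h import *
y=np.radians(6.3);u=np.array([np.cos(y),np.sin(y)])
go([*(np.array([.528,-.163])-.041*u),.053],y)
a=shot('top','top4.png');b=shot('scene','scene4.png')
for c in('top','scene'):
    for q,z in(('slick_tip',.111),('slick_handle',.111),('edge',.06)):
        print(c,q,[(np.round(r['position']),round(r['score'],2),at(c,r['position'],z).round(4)) for r in ctrl.landmark_of(c,q)[:3]])
f=lambda i,x,y,w,h,s:cv2.resize(i[y:y+h,x:x+w],(int(w*s),int(h*s)),interpolation=cv2.INTER_CUBIC)
cv2.imwrite('pics/crop5.png',np.hstack([f(a,290,140,80,120,5),f(b,190,140,80,120,5)]))
E
```

```text
t: 15.92
tool_pos: [0.4869, -0.1676, 0.0998]
tool_rot: [0.167, -3.137, 0.0]
contact_force: [0.0, 0.3, -4.1]
opening: 0.0249
grip_force: 98.7
t: 16.3
tool_pos: [0.4871, -0.1653, 0.1003]
tool_rot: [-0.172, 3.136, -0.0]
contact_force: [0.4, -0.0, -2.7]
opening: 0.0249
grip_force: 98.6
t 16.3 pos [ 0.4871 -0.1653  0.1003] yaw 6.27 q6 -2.15 | shift cm [ 0.02 -0.22  4.73] turn [-0.     0.    -0.001]
top slick_tip [(array([324., 147.]), 0.82, array([ 0.7503, -0.1438,  0.111 ]))]
top slick_handle [(array([333., 252.]), 0.98, array([ 0.4563, -0.1591,  0.111 ]))]
top edge [(array([289., 281.]), 0.87, array([ 0.3822, -0.0408,  0.06  ])), (array([386., 181.]), 0.79, array([ 0.6658, -0.3256,  0.06  ])), (array([122., 241.]), 0.21, array([0.4968, 0.4313, 0.06  ]))]
scene slick_tip [(array([298., 263.]), 0.74, array([ 0.757 , -0.1387,  0.111 ]))]
scene slick_handle [(array([213., 199.]), 0.71, array([ 0.4555, -0.1687,  0.111 ])), (array([ 85., 286.]), 0.36, array([ 0.5144, -0.5284,  0.111 ])), (array([275., 213.]), 0.35, array([ 0.6002, -0.076 ,  0.111 ]))]
scene edge [(array([208., 300.]), 0.78, array([ 0.6782, -0.3324,  0.06  ])), (array([235., 179.]), 0.58, array([ 0.372 , -0.0418,  0.06  ])), (array([230., 227.]), 0.55, array([ 0.5264, -0.169 ,  0.06  ]))]
```

View pics/crop5.png

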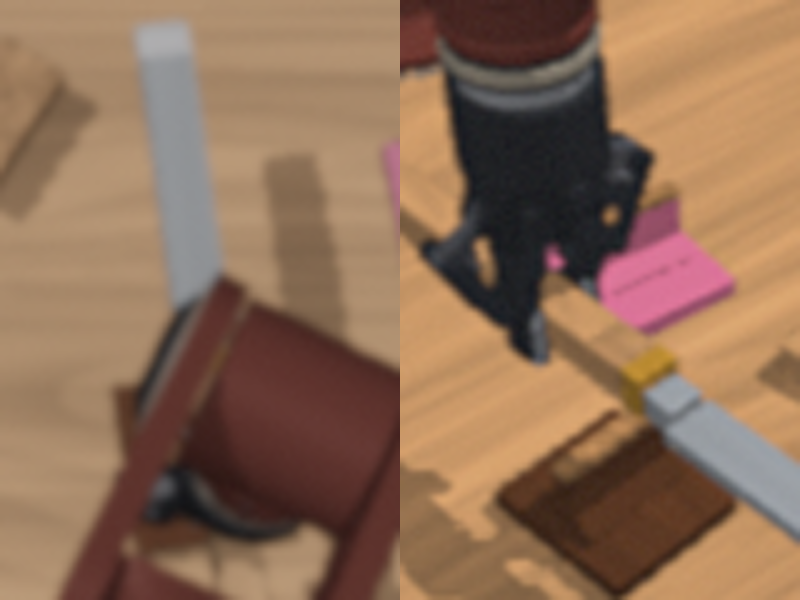

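The slick hangs level and blade forward over the dark block: cap at (600,455) and ferrule at (650,380) in the right half. I'll lower to near contact, then creep down.

```bash
python3 -m handwheel '[[[0.1,-0.1,1.5],[0,0,0]],[[0.1,-0.1,3],[0,0,0]],[[0.1,-0.1,4],[0,0,0]],[[0.1,-0.1,4.5],[0,0,0]],[[0.1,-0.1,4.7],[0,0,0]]]'
python3 -m handwheel '[[[0,0,0.05],[0,0,0]],[[0,0,0.1],[0,0,0]],[[0,0,0.15],[0,0,0]],[[0,0,0.2],[0,0,0]],[[0,0,0.2],[0,0,0]]]'
python3 -c "
from h import *
wrench(10)"
```

```text
t: 17.32
tool_pos: [0.4859, -0.1672, 0.0525]
tool_rot: [0.17, -3.136, -0.0]
contact_force: [0.6, 0.2, -2.7]
opening: 0.0246
grip_force: 98.7
t: 17.95
tool_pos: [0.4861, -0.1672, 0.051]
tool_rot: [-0.17, 3.137, -0.0]
contact_force: [-0.0, 0.2, -3.8]
opening: 0.0249
grip_force: 98.7
W [ 0.082 -0.172 -3.646 -0.007  0.149 -0.009] sd [0.587 0.333 0.363 0.025 0.016 0.041] pos [ 0.4861 -0.1672  0.051 ] open 0.0249 t 18.45
```

```bash
python3 -m handwheel '[[[0,0,0.05],[0,0,0]],[[0,0,0.1],[0,0,0]],[[0,0,0.1],[0,0,0]]]'
python3 -c "
from h import *
wrench(5)"
python3 -m handwheel '[[[0,0,0.03],[0,0,0]],[[0,0,0.05],[0,0,0]],[[0,0,0.05],[0,0,0]]]'
python3 -c "
from h import *
wrench(8)"
```

```text
t: 18.82
tool_pos: [0.486, -0.1672, 0.0499]
tool_rot: [0.17, -3.137, -0.0]
contact_force: [0.1, -1.0, -4.1]
opening: 0.0245
grip_force: 98.7
W [ 0.094  0.066 -3.416 -0.018  0.139  0.018] sd [0.493 0.206 0.337 0.02  0.022 0.026] pos [ 0.4861 -0.1672  0.05  ] open 0.0249 t 19.07
t: 19.45
tool_pos: [0.4861, -0.1673, 0.0496]
tool_rot: [-0.17, 3.137, -0.0]
contact_force: [0.3, -0.5, -1.4]
opening: 0.0253
grip_force: 98.7
W [-4.660e-01  1.440e-01 -2.285e+00  1.600e-02  2.130e-01  1.000e-03] sd [0.212 0.44  0.419 0.026 0.022 0.028] pos [ 0.4861 -0.1673  0.0496] open 0.0252 t 19.85
```

```bash
python3 -m handwheel '[[[0,0,0.02],[0,0,0]],[[0,0,0.04],[0,0,0]],[[0,0,0.04],[0,0,0]]]'
python3 -c "
from h import *
wrench(12)
o=ctrl.get_obs();print(o['tool_rot'],o['q'])
shot('scene','scene5.png')"
```

```text
t: 20.23
tool_pos: [0.4861, -0.1673, 0.0495]
tool_rot: [0.17, -3.137, -0.0]
contact_force: [-2.9, 0.1, 2.5]
opening: 0.0252
grip_force: 99.2
W [-4.332  1.429  4.074  0.251  0.589  0.067] sd [0.681 0.444 0.806 0.024 0.058 0.036] pos [ 0.4861 -0.1673  0.0494] open 0.0251 t 20.82
[-1.69925225e-01  3.13698926e+00 -1.25022057e-04] [-4.76266162e-01 -2.25892827e-02  2.01198229e+00 -7.26625031e-05
  1.15215551e+00 -2.15526368e+00]
```

Pressing shows edge reaction about 41 mm ahead of the grip, matching the balance point. I back off to a light load and loosen the grip briefly.

```bash
python3 -m handwheel '[[[0,0,-0.02],[0,0,0]],[[0,0,-0.02],[0,0,0]],[[0,0,-0.02],[0,0,0]]]'
python3 -c "
from h import *
wrench(12)"
```

```text
t: 21.25
tool_pos: [0.4861, -0.1673, 0.0494]
tool_rot: [-0.17, 3.137, -0.0]
contact_force: [-5.0, 1.7, 5.0]
opening: 0.025
grip_force: 99.5
W [-4.815  1.142  4.871  0.237  0.606  0.051] sd [0.536 0.388 0.5   0.026 0.022 0.039] pos [ 0.4861 -0.1673  0.0494] open 0.0249 t 21.85
```

```bash
python3 -m handwheel '[[[0,0,-0.03],[0,0,0]],[[0,0,-0.03],[0,0,0]],[[0,0,-0.03],[0,0,0]],[[0,0,-0.03],[0,0,0]]]'
python3 -c "
from h import *
wrench(8)"
python3 -m handwheel '[[[0,0,-0.02],[0,0,0]],[[0,0,-0.02],[0,0,0]],[[0,0,-0.02],[0,0,0]],[[0,0,-0.02],[0,0,0]]]'
python3 -c "
from h import *
wrench(16)"
```

```text
t: 22.35
tool_pos: [0.4861, -0.1673, 0.0495]
tool_rot: [-0.17, 3.137, -0.0]
contact_force: [-2.9, 0.8, 1.8]
opening: 0.0252
grip_force: 99.5
W [-2.387  0.609  1.038  0.051  0.323  0.021] sd [0.528 0.493 0.522 0.029 0.026 0.022] pos [ 0.4861 -0.1672  0.0495] open 0.0249 t 22.75
t: 23.25
tool_pos: [0.4861, -0.1672, 0.0496]
tool_rot: [-0.17, 3.137, 0.0]
contact_force: [0.2, -0.5, -3.3]
opening: 0.0245
grip_force: 99.1
W [ 0.219 -0.234 -3.218 -0.034  0.111 -0.019] sd [0.398 0.517 0.425 0.03  0.037 0.03 ] pos [ 0.4859 -0.1672  0.0497] open 0.0249 t 24.05
```

```bash
python3 -m handwheel '[[[0,0,0.03],[0,0,0]],[[0,0,0.03],[0,0,0]],[[0,0,0.03],[0,0,0]]]' 1 20
cat >> h.py <<'E'
def tipwatch(ref,name):
    a=cv2.imread('pics/'+ref).astype(np.float32);b=shot('scene',name).astype(np.float32)
    g=lambda i:cv2.cvtColor(i,cv2.COLOR_BGR2GRAY)
    for n,X in(('tip',[.745,-.139,.065]),('butt',[.335,-.184,.085])):
        c=proj('scene',X).astype(int);s=np.s_[c[1]-14:c[1]+14,c[0]-14:c[0]+14]
        T=g(a)[s];r=cv2.matchTemplate(cv2.resize(g(b)[c[1]-20:c[1]+20,c[0]-20:c[0]+20],None,fx=4,fy=4,interpolation=cv2.INTER_CUBIC),cv2.resize(T,None,fx=4,fy=4,interpolation=cv2.INTER_CUBIC),cv2.TM_CCOEFF_NORMED)
        _,v,_,m=cv2.minMaxLoc(r);u=(proj('scene',np.array(X)+[0,0,.01])-proj('scene',X))
        print(n,'px',c,'shift px',(m[0]-24)/4,(m[1]-24)/4,'score',round(v,2),'10mm up =',u.round(2),'diff',np.abs(g(a)[s]-g(b)[s]).mean().round(1))
E
python3 -c "
from h import *
wrench(6);shot('scene','ref.png')"
python3 -m handwheel '[[[0,0,0],[0,0,0]],[[0,0,0],[0,0,0]]]' 0.33 20
python3 -c "
from h import *
tipwatch('ref.png','r1.png');o=ctrl.get_obs();print(o['opening'],o['grip_force'],o['contact_force'])"
```

```text
t: 24.42
tool_pos: [0.4861, -0.1672, 0.0496]
tool_rot: [-0.17, 3.137, -0.0]
contact_force: [-1.0, -0.0, -3.1]
opening: 0.0248
grip_force: 99.0
W [-0.765  0.01  -2.219  0.063  0.23   0.017] sd [0.386 0.161 0.273 0.031 0.013 0.038] pos [ 0.4861 -0.1672  0.0496] open 0.0248 t 24.73
t: 25.02
tool_pos: [0.4868, -0.1676, 0.0502]
tool_rot: [-0.17, 3.135, -0.001]
contact_force: [0.1, -0.5, 0.4]
opening: 0.0285
grip_force: 0.0
tip px [293 272] shift px 0.0 0.0 score 1.0 10mm up = [ 0.2  -2.59] diff 1.1
butt px [185 185] shift px 0.0 0.0 score 1.0 10mm up = [-0.54 -2.71] diff 1.0
0.02860480558250927 0.0 [ 0.22730489 -1.00672948 -0.10859144]
```

```bash
python3 -m handwheel '[[[0,0,0],[0,0,0]],[[0,0,0],[0,0,0]]]'
python3 -c "
from h import *
tipwatch('ref.png','r2.png');o=ctrl.get_obs();print(o['opening'],o['grip_force'],o['contact_force'])"
```

```text
t: 25.32
tool_pos: [0.4862, -0.1673, 0.0496]
tool_rot: [-0.17, 3.137, -0.0]
contact_force: [-0.1, 0.1, 0.2]
opening: 0.0285
grip_force: 0.0
tip px [293 272] shift px 0.0 0.0 score 1.0 10mm up = [ 0.2  -2.59] diff 0.9
butt px [185 185] shift px 0.0 0.0 score 1.0 10mm up = [-0.54 -2.71] diff 0.8
0.028700690047484916 0.0 [ 0.39432013  0.0261769  -0.272123  ]
```

```bash
python3 -m handwheel '[[[0,0,0],[0,0,0]],[[0,0,0],[0,0,0]],[[0,0,0],[0,0,0]],[[0,0,0],[0,0,0]]]'
python3 -c "
from h import *
tipwatch('ref.png','r3.png');wrench(6)
b=cv2.imread('pics/r3.png');cv2.circle(b,(293,272),2,(0,0,255),1);cv2.circle(b,(185,185),2,(0,0,255),1)
cv2.imwrite('pics/crop6.png',cv2.resize(b[160:300,160:340],(771,600),interpolation=cv2.INTER_CUBIC))"
```

```text
t: 25.88
tool_pos: [0.4861, -0.1672, 0.0495]
tool_rot: [-0.17, 3.137, -0.0]
contact_force: [-0.8, -1.0, 0.2]
opening: 0.0286
grip_force: 0.0
tip px [293 272] shift px 0.0 0.0 score 1.0 10mm up = [ 0.2  -2.59] diff 0.9
butt px [185 185] shift px 0.0 0.0 score 1.0 10mm up = [-0.54 -2.71] diff 0.9
W [ 0.36   0.32  -0.008  0.002 -0.008  0.004] sd [0.42  0.367 0.407 0.024 0.043 0.03 ] pos [ 0.4861 -0.1672  0.0495] open 0.0284 t 26.23
```

View pics/crop6.png

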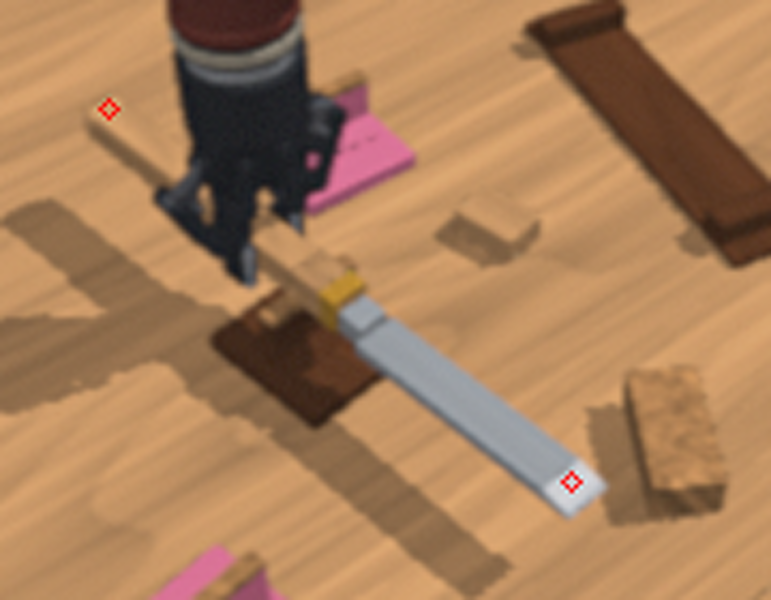

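The crop shows the slick level across the dark block, with the tip at (575,485), the butt at (100,115) and open fingers either side. There is no force and no motion, so I open fully and withdraw upwards.

```bash
python3 -m handwheel '[[[0,0,0],[0,0,0]],[[0,0,0],[0,0,0]],[[0,0,0],[0,0,0]]]' -0.3
python3 -m handwheel '[[[0,0,-1],[0,0,0]],[[0,0,-3],[0,0,0]],[[0,0,-6],[0,0,0]],[[0,0,-9],[0,0,0]],[[0,0,-12],[0,0,0]]]'
python3 -m handwheel '[[[0,0,-3],[0,0,0]],[[0,0,-5],[0,0,0]],[[0,0,-5],[0,0,0]],[[0,0,-5],[0,0,0]],[[0,0,-5],[0,0,0]]]'
python3 -c "
from h import *
tipwatch('ref.png','r4.png')
for c in('top','scene'):
    ctrl.get_image(c)
    for q in('slick_tip','slick_handle'):
        print(c,q,[(round(r['score'],2),at(c,r['position'],.06).round(4)) for r in ctrl.landmark_of(c,q)[:1]])
b=shot('scene','f.png');a=shot('top','ft.png')
cv2.imwrite('pics/crop7.png',np.hstack([cv2.resize(a[130:310,290:380],(300,600),interpolation=cv2.INTER_CUBIC),cv2.resize(b[160:310,170:295],(500,600),interpolation=cv2.INTER_CUBIC)]))"
```

```text
t: 26.6
tool_pos: [0.4861, -0.1672, 0.0495]
tool_rot: [0.17, -3.137, -0.0]
contact_force: [-0.0, -0.2, -0.1]
opening: 0.0555
grip_force: 0.0
t: 27.22
tool_pos: [0.4861, -0.1672, 0.1713]
tool_rot: [-0.17, 3.136, -0.001]
contact_force: [0.4, 0.2, -0.3]
opening: 0.0558
grip_force: 0.0
t: 27.85
tool_pos: [0.4853, -0.1668, 0.2177]
tool_rot: [0.17, -3.134, -0.002]
contact_force: [-0.1, 0.6, -0.2]
opening: 0.0555
grip_force: 0.0
tip px [293 272] shift px 0.0 0.0 score 1.0 10mm up = [ 0.2  -2.59] diff 2.8
butt px [185 185] shift px 0.0 0.0 score 1.0 10mm up = [-0.54 -2.71] diff 2.8
top slick_tip [(0.71, array([ 0.7618, -0.1438,  0.06  ]))]
top slick_handle [(0.82, array([ 0.4615, -0.1645,  0.06  ]))]
scene slick_tip [(0.85, array([ 0.7527, -0.138 ,  0.06  ]))]
scene slick_handle [(0.58, array([ 0.4631, -0.1709,  0.06  ]))]
```

View pics/crop7.png

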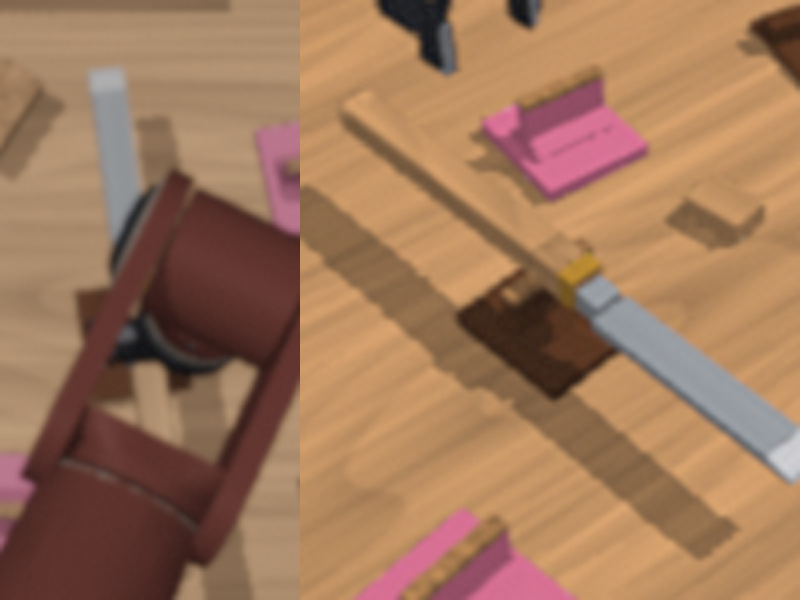

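The slick lies level and free across the dark block: tip at (795,460) and butt at (360,105) in the right half. It hasn't moved since release, and the gripper is well clear.

```bash
python3 -c "
from h import *
tipwatch('f.png','g.png');print(ctrl.finish_job())"
```

```text
tip px [293 272] shift px 0.0 0.0 score 1.0 10mm up = [ 0.2  -2.59] diff 0.8
butt px [185 185] shift px 0.0 0.0 score 1.0 10mm up = [-0.54 -2.71] diff 0.8
the job is handed in; nothing more can be done
None
```

The slick is balanced level and still across the dark block's edge with nothing else holding it, and the job was handed in at about 28 s; I found the balance point by wrist torque rather than by sliding it along the edge, and the first lay stayed level.

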